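# Turn a slide carrier face-down to drain

### The job

Turn the washed slide carrier over onto its face on the draining stand, using only pushes: push it along the pad against the sloping stop until it tips up and leans there on its own, then reach behind the stop and push its upper end back over, so that it falls face-down and comes to rest flat on the pad. Never grip, lift or carry the carrier, and leave everything else on the table where it stands.

Things in the scene. Friction and masses are not known exactly. Their poses are not given: they have to be found in the camera images.
- carrier: Slide carrier: loose flat grey plastic rectangle, 84 mm (its x) by 92 mm (y), 9 mm thick, 100 to 200 g. Its face (+z side) shows three glass slides between low rims; underside plain. Origin: centre of the underside. Starts face-up on the pad, +x end towards the stop within 0.2 rad, far edge 5 to 50 mm short of the stop's foot. Its upright near (-x) end face can be pushed.
- stand: Draining stand, fixed: steel base plate 250 x 190 mm, 5 mm thick, with a thin white blotter on it (the pad), and a bent-steel stop across its far part. Origin on the table below; x runs level towards the stop, z up; the plate spans x -140 to +110 mm, y -95 to +95 mm, top at z = 5 mm. Turned up to 0.35 rad from world x.
- stop_foot (a point): Where the stop's sloping front meets the pad, middle: stand x = 60 mm, z = 5 mm. The front steepens in three flat faces: 12 mm above the pad at 13 mm past the foot, 26 mm at 22 mm, 48 mm (top edge) at 31 mm. A carrier pushed at its near end rides up these faces with its far end. The faces are polished and slippery; pad friction 0.5 to 0.7.
- stop_top (a point): Middle of the stop's top edge, 31 mm past the foot, 48 mm above the pad. The stop is 130 mm wide across y; its upright back is 34 mm past the foot, with at least 70 mm free for fingers behind it, and nothing tall there.
- carrier_near (a point): On the carrier: middle of the underside's near (-x) edge. Brought to about the stop's foot, the carrier leans on the stop's top edge, about 57 degrees steep, and stays there by itself.
- carrier_far (a point): On the carrier: middle of the underside's far (+x) edge. With the carrier leaning it is the upper end, some 70 mm above the pad and 46 mm past the foot, overhanging the stop's back, where its underside can be pushed from behind.
- carrier_mid (a point): On the carrier: its centre, 4.5 mm above the underside.
- bottle: Bystander: amber dropper bottle, 40 mm diameter, 85 mm high; it stands beside the stand. Origin under its centre.
- jar: Bystander: white jar, 48 mm diameter, 55 mm high, beside the stand. Origin under its centre.
- beaker: Bystander: glass beaker, 52 mm diameter, 65 mm high, beside the stand. Origin under its centre.
- slidebox: Bystander: white slide box, 80 x 35 x 30 mm, long side along its x, beside the stand. Origin under its centre.
- tuberack: Bystander: white rack of five capped tubes, 50 mm (x) by 160 mm (y), 99 mm high, beyond the stand. Origin under its centre.
- counter: Bystander: round steel tally counter, 48 mm diameter, 30 mm high. Origin under its centre.
- tray: Bystander: open steel instrument tray, 100 x 150 x 35 mm. Origin under its centre.
Mind the look-alikes: they are no part of the job. There is more than one size of the carrier; the job needs the larger.

How it is judged (in metres and radians):
On the way:
1. the carrier has tipped up and leans on the stop (at least 40 degrees steep, near edge down at the foot), untouched by the robot for a moment (angle between carrier's own z axis and vertical between 0.7 and 1.45 rad and distance between carrier_near and stop_foot below 0.045 m and z of carrier_near in the frame of stand below 0.025 m and x of carrier_far in the frame of stand above 0.075 m and contact force between carrier and stand above 0.2 N and contact force between carrier and the fingers below 0.05 N and linear speed of carrier below 0.05 m/s), for 0.2 s.
At the end, for the whole second after the job is handed in: The carrier lies face-down, flat within 0.1 rad, at rest on the pad in front of the stop, its centre no more than 45 mm off the stand's middle line and no part past the plate's edges (angle between carrier's own z axis and vertical above 3.04 rad and x of carrier_mid in the frame of stand between -0.095 and 0.04 m and y of carrier_mid in the frame of stand between -0.045 and 0.045 m and z of carrier_mid in the frame of stand below 0.016 m and linear speed of carrier below 0.02 m/s and angular speed of carrier below 0.2 rad/s); the robot touches nothing.
It fails at once if the carrier is lifted or carried: both its ends more than 35 mm above the pad (z of each of carrier_near, carrier_far in the frame of stand above 0.04 m).
It fails at once if the carrier is gripped: it is between the fingers while they press on it (x of the grasp point in the frame of carrier between -0.042 and 0.042 m and y of the grasp point in the frame of carrier between -0.046 and 0.046 m and z of the grasp point in the frame of carrier between 0 and 0.009 m and contact force between carrier and the fingers above 0.5 N).
It fails at once if a bystander is shifted by more than 30 mm or tipped ((distance of bottle from where it was at the start of the episode above 0.03 m or angle between bottle's own z axis and vertical above 0.6 rad) or (distance of jar from where it was at the start of the episode above 0.03 m or angle between jar's own z axis and vertical above 0.6 rad) or (distance of beaker from where it was at the start of the episode above 0.03 m or angle between beaker's own z axis and vertical above 0.6 rad) or (distance of slidebox from where it was at the start of the episode above 0.03 m or angle between slidebox's own z axis and vertical above 0.6 rad) or (distance of tuberack from where it was at the start of the episode above 0.03 m or angle between tuberack's own z axis and vertical above 0.6 rad) or (distance of counter from where it was at the start of the episode above 0.03 m or angle between counter's own z axis and vertical above 0.6 rad) or (distance of tray from where it was at the start of the episode above 0.03 m or angle between tray's own z axis and vertical above 0.6 rad)).
It also fails if it takes over 48 s, if anything falls off the work surface, if the arm or the gripper's body presses on something with over 40 N, if the wrist force passes 120 N, or if a joint passes its speed limit or range.

### The arm

A 6-joint arm with a two-finger parallel gripper is mounted at the origin on the work surface. World frame = base frame: x ahead of the robot, y to its left, z up, the work surface at z = 0. Lengths are in m, angles in degrees, forces in N, time in s.
With the tool pointing down it reaches from about 0.25 to 0.725 m from the base axis. Payload 9.7 kg.
Tool frame: the origin (TCP) lies midway between the tips of the shut fingers; the grasp point (between the pads) lies 19 mm behind it (bot.pinch_z is the distance from the TCP to the grasp point, in m); z points along the fingers, y is the direction in which the jaws open and shut (so a half turn about z gives the same grasp; the last joint's range is limited). The gripper opens to 85 mm and grips with 20 to 120 N. Pads are 22 mm wide; open, the fingers measure 114 mm over their backs; the gripper's body (76 mm by 85 mm) begins 54 mm behind the grasp point. The pads swing forward as they close: fully open they stand 13 mm farther back than shut.
Start: joints at [68.583, 4.979, 10.078, 95.1, 0, 90], TCP at [0.201, 0.512, 0.203] pointing down, gripper open.
Joint ranges: [-179.16, 179.16], [-48.56, 103.87], [-65.8, 70.77], [-126.05, 130.52], [-82.76, 87.17], [-180, 180]. Speed limits (degrees/s): [127.2, 127.2, 147.25, 180, 180, 180].

### API

Orientations are given as [roll, pitch, yaw] about the fixed x, y, z axes, in that order (R = Rz(yaw) Ry(pitch) Rx(roll)).
In Python, from workcell import bot, imaging gives the robot as it stands.
- The arm moves only by the tool servo_tool, never from a script. Its argument "moves" is a list that holds one entry, the list of rows, each a list of 7 numbers: the turn, a rotation vector about the tool's x, y, z in rad, then the shift along the tool's x, y, z in cm, then the finger opening in cm, from 0 to 8.54. A call has 1 to 12 rows; each row shifts and turns the pose as measured when the row begins, along the tool's axes as they then stand; what a row does not reach is not made up. A row lasts 1/12 s, in which the tool goes at most 41.7 mm and 7.16 degrees, less where a joint would pass 70% of its speed; a pose out of reach is approached as far as the arm can. A call is refused whole if a number of a shift passes 4.17 or a number of a turn 0.125, either way. A call with a gripper value outside its range is refused whole. The fingers move at their own pace and stop on an object; "force" is the grip in N (left out, the last holds). Time passes only in rows, so rows that do not move let the fingers close. It gives the time, the measured TCP pose, the force and the opening at its end, in the units of the state.
- bot.get_obs(): the state, without advancing time (a new reading comes with each control period).
- imaging.camera(name): name is "scene" or "side" or "wrist"; returns the picture (384x512x3 uint8, blue, green, red); there is no depth.
- imaging.calibration(name): a dict with "fx", "fy", "cx", "cy" (pixels), "camera_from_world" (4x4, takes a point from world to camera coordinates). Camera axes: x right, y down, z forward; pixel columns grow to the right and rows downward; lengths in m; the calibration is good to about 2 mm. The wrist camera is an equidistant fisheye: a pixel r from the principal point sees the ray r / f radians off the axis. A picture is of the moment at which its call begins: read the wrist's pose just before it. calibration takes no time and is no camera call; for the wrist camera it gives the pose at the moment of the call.
- bot.job_done(): hands the job in, once; it reports no verdict.
The state is a dict: "time": time; "q": joint angles; "qd": joint speeds; "joint_efforts": joint torques, N m; "ee_pos": TCP position; "tcp_rot": TCP orientation; "wrist_force": force on the tool from outside, world axes, zero at the start; "torque": the same for the moment, N m; "opening": finger opening in m.
Only numpy, scipy, OpenCV 4.12 (cv2) and the standard library are available. Lean on these libraries where they do the work, as an engineer would, in place of code of your own. Each camera call takes 0.05 s, during which the arm holds its last target.

## Working session

There is one attempt and no reset: what is moved stays moved. The work goes in short steps, Python scripts to look and compute and a tool call to move; the robot and the scene stay as the last step left them, time stands still between calls to the robot, and variables do not carry over. Pictures are saved under pics/ and viewed, and the job is handed in when it is done.

Besides the shell and the picture viewer there is one more tool, called after "Request:" in YAML: its name, and indented under it one key for each argument. servo_tool: Moves the arm, as the interface text tells. Its arguments: {"type":"object","properties":{"moves":{"type":"array","items":{"type":"array","items":{"type":"array","items":{"type":"number"}}}},"force":{"type":"number"}},"required":["moves"]}

```bash
ls; mkdir -p pics; python3 - <<'E'
from workcell import bot, imaging
import cv2,numpy as np
for n in ["scene","side","wrist"]:
    im=imaging.camera(n); cv2.imwrite(f"pics/{n}0.png",im)
    c=imaging.calibration(n); print(n,c)
print(bot.get_obs())
E
```

```text
pics
scene {'fx': 359.9249675579863, 'fy': 359.9249675579863, 'cx': 255.2549796055961, 'cy': 186.5041428589829, 'camera_from_world': array([[ 2.49933063e-01,  9.68262935e-01,  5.93177659e-04,
        -1.41793830e-01],
       [ 7.31817351e-01, -1.88499286e-01, -6.54913264e-01,
        -3.47547854e-01],
       [-6.34016426e-01,  1.64118576e-01, -7.55703820e-01,
         1.61707392e+00],
       [ 0.00000000e+00,  0.00000000e+00,  0.00000000e+00,
         1.00000000e+00]])}
side {'fx': 401.1920403946587, 'fy': 401.1920403946587, 'cx': 264.77828082691116, 'cy': 188.58972010235863, 'camera_from_world': array([[ 0.79186235, -0.6103004 ,  0.02207817, -0.41973687],
       [-0.41219238, -0.56079437, -0.71805788,  0.27466951],
       [ 0.45061233,  0.55950255, -0.69563311,  0.98155737],
       [ 0.        ,  0.        ,  0.        ,  1.        ]])}
wrist {'fx': 297.3186396354542, 'fy': 297.3186396354542, 'cx': 257.1344286365932, 'cy': 188.35419645351413, 'camera_from_world': array([[ 3.64428091e-01,  9.31231121e-01, -8.75234031e-04,
        -5.50123564e-01],
       [ 8.85256589e-01, -3.46144440
[... 171 characters left out ...]
+00,  0.00000000e+00,
         1.00000000e+00]])}
{'time': 0.15, 'q': array([ 6.85827559e+01,  5.00554333e+00,  1.00471188e+01,  9.50963349e+01,
       -1.64618336e-03,  9.00011450e+01]), 'qd': array([ 0.00677866, -0.14723244,  0.14642513, -0.04069602, -0.03184205,
       -0.13515493]), 'joint_efforts': array([ 9.27665496e-04, -5.20763791e+01,  4.65043366e+01,  1.37960460e-02,
       -8.30630455e-06,  2.11162970e-06]), 'ee_pos': array([0.2007855 , 0.51186601, 0.2025498 ]), 'tcp_rot': array([-1.79945241e+02,  1.64727688e-03,  1.58581612e+02]), 'wrist_force': array([ 0.28128548, -0.24608087,  1.04260844]), 'torque': array([-0.00909557,  0.00546518,  0.0425869 ]), 'opening': 0.0856489225217065}
```

View pics/scene0.png

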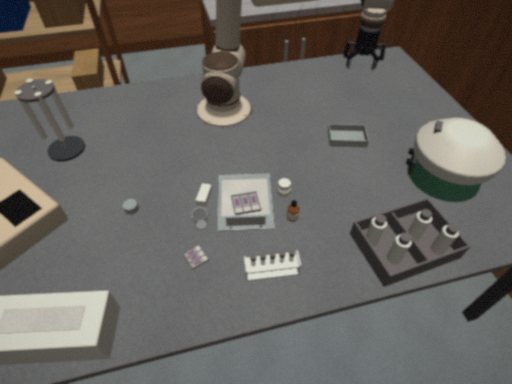

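View pics/side0.png

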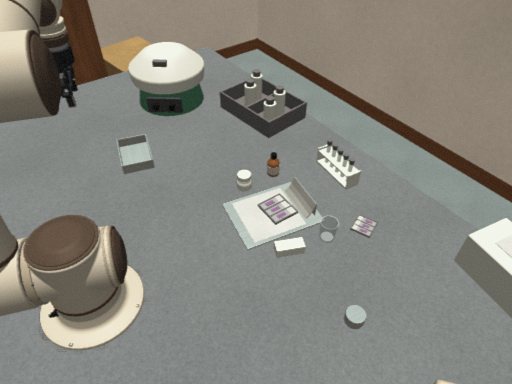

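View pics/wrist0.png

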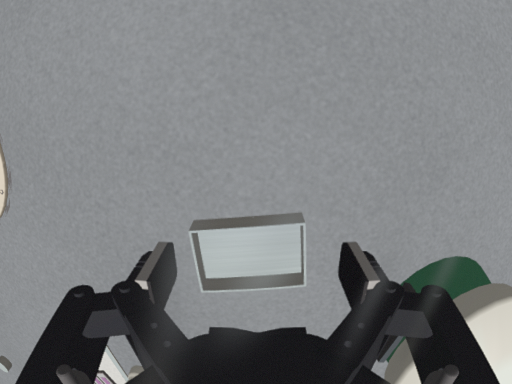

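The carrier candidates in the scene view are the one on the stand at about (246,203) and a loose, smaller one at about (196,257), beyond the stand. The one on the pad fits the description. I'll check it in enlarged crops.

```bash
python3 - <<'E'
import cv2
a=cv2.imread("pics/scene0.png")[165:285,180:310]; cv2.imwrite("pics/c1.png",cv2.resize(a,None,fx=5,fy=5,interpolation=cv2.INTER_CUBIC))
a=cv2.imread("pics/side0.png")[170:250,215:380]; cv2.imwrite("pics/c2.png",cv2.resize(a,None,fx=4.8,fy=4.8,interpolation=cv2.INTER_CUBIC))
E
```

```text
(no output)
```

View pics/c1.png

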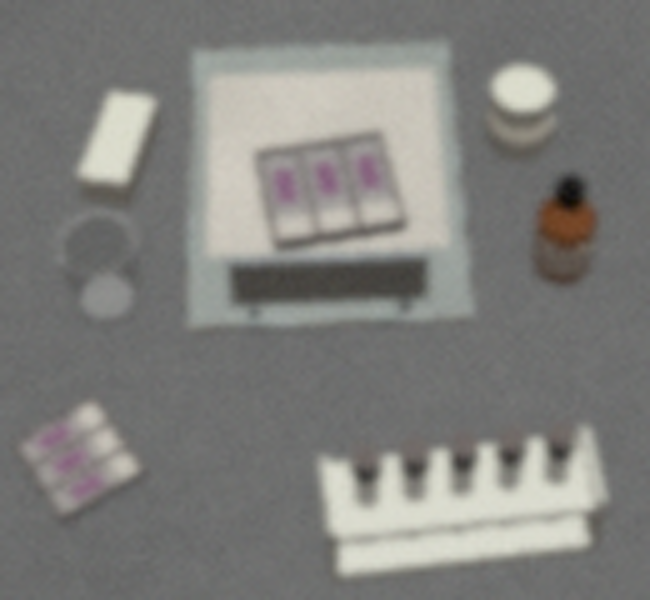

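View pics/c2.png

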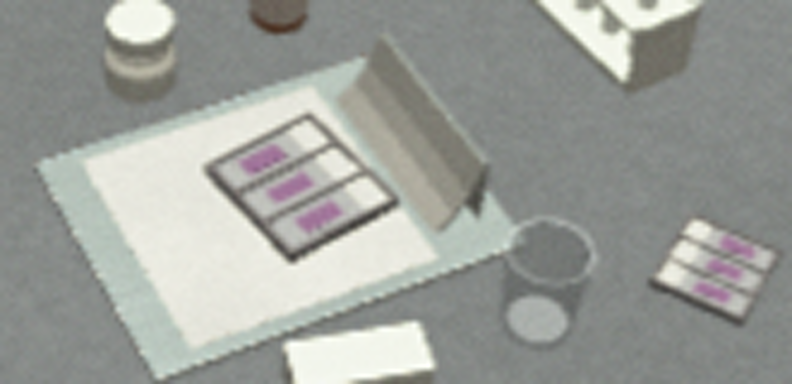

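```bash
cat > h.py <<'E'
import numpy as np,cv2
from workcell import bot, imaging
from scipy.optimize import least_squares
from scipy.spatial.transform import Rotation as R
def proj(n,P,c=None):
    c=c or imaging.calibration(n); P=np.atleast_2d(P); T=c["camera_from_world"]
    p=P@T[:3,:3].T+T[:3,3]
    return np.c_[c["fx"]*p[:,0]/p[:,2]+c["cx"],c["fy"]*p[:,1]/p[:,2]+c["cy"]]
def S(p): return 180+(np.array(p)[...,:1]+.5)/5-.5, 165+(np.array(p)[...,1:]+.5)/5-.5
def cs(p): p=np.array(p,float); return (p+.5)/5-.5+[180,165]
def cd(p): p=np.array(p,float); return (p+.5)/4.8-.5+[215,170]
def tw(v,P):
    c,s=np.cos(v[2]),np.sin(v[2]); P=np.array(P,float)
    return np.c_[v[0]+c*P[:,0]-s*P[:,1],v[1]+s*P[:,0]+c*P[:,1],P[:,2]]
def fit(A,B,v0):
    f=lambda v:np.r_[(proj("scene",tw(v,A[0]))-A[1]).ravel() if len(A[0]) else [],(proj("side",tw(v,B[0]))-B[1]).ravel()]
    r=least_squares(f,v0,loss='soft_l1'); return r.x,f(r.x)
E
python3 - <<'E'
from h import *
q=.001
SA=[[-140,-95,5],[-140,95,5],[110,95,5],[110,-95,5]]; sa=cs([[195,48],[447,42],[474,318],[188,327]])
SB=[[-140,95,5],[-140,-95,5],[110,-95,5],[91,65,53],[91,-65,53]]; sb=cd([[38,165],[158,380],[520,240],[385,37],[487,165]])
v,r=fit((np.array(SA)*q,sa),(np.array(SB)*q,sb),[.5,0,0]); print(v,np.round(r.reshape(-1,2),1))
C=[[-42,-46,14],[-42,46,14],[42,46,14],[42,-46,14]]
ca=cs([[257,150],[380,133],[405,222],[278,240]]);cb=cd([[293,258],[207,168],[310,115],[397,200]])
w,r=fit((np.array(C)*q,ca),(np.array(C)[[0,1,2,3]]*q,cb),[.5,0,0]); print(w,np.round(r.reshape(-1,2),1))
d=w[:2]-v[:2];c,s=np.cos(v[2]),np.sin(v[2]); print("carrier in stand",c*d[0]+s*d[1],-s*d[0]+c*d[1],w[2]-v[2])
E
```

```text
[ 0.54960139 -0.03421404 -0.20631381] [[-0.4  0.4]
 [-0.2 -0.1]
 [-0.3 -0.1]
 [-0.7  0.3]
 [-0.7 -1. ]
 [-0.3 -0.3]
 [ 1.9  0.3]
 [-0.7 -1. ]
 [-0.3 -0.1]]
[ 0.55111821 -0.03300922 -0.04063765] [[-1.2  0.1]
 [-0.3 -0.6]
 [-0.1 -0.1]
 [-1.3  0.8]
 [-0.7 -0.5]
 [-0.8 -0.8]
 [ 0.  -0.8]
 [ 0.4 -0.4]]
carrier in stand 0.0012378445237324184 0.001489998732829837 0.16567615519345327
```

The carrier on the stand fits 84 × 92 mm to within about 1 px in both views, so it is the larger one. Its pose in the stand frame is (1, 1.5) mm with +0.166 rad yaw. The stand sits at (0.550, -0.034) with yaw -0.206. Next I'll move behind the carrier's near end, with the fingers half open so the push squares it.

Request:
servo_tool:
  moves:
    - [[0,0,-0.084,0,0,0,5],[0,0,-0.084,0,0,0,5],[0,0,0,-2.5,-3.3,0,5],[0,0,0,-2.5,-3.3,0,5],[0,0,0,-2.5,-3.3,0,5],[0,0,0,-2.5,-3.3,0,5],[0,0,0,-2.5,-3.3,0,5],[0,0,0,-2.5,-3.3,0,5],[0,0,0,-2.5,-3.3,0,5],[0,0,0,-2.5,-3.3,0,5],[0,0,0,-2.5,-3.3,0,5],[0,0,0,-2.5,-3.3,0,5]]

```text
time: 1.15
ee_pos: [0.3794, 0.1375, 0.1976]
tcp_rot: [-179.6, -0.1, 169.5]
wrist_force: [0.3, 0.3, -0.1]
opening: 0.0498
```

```bash
cat >> h.py <<'E'
V=np.array([0.5496,-0.0342,-0.2063])
def st(label=""):
    o=bot.get_obs(); c,s=np.cos(V[2]),np.sin(V[2]); d=o["ee_pos"][:2]-V[:2]
    print(label,"t%.2f"%o["time"],"stand xyz mm",np.round([1e3*(c*d[0]+s*d[1]),1e3*(-s*d[0]+c*d[1]),1e3*o["ee_pos"][2]],1),"rpy",np.round(o["tcp_rot"],1),"F",np.round(o["wrist_force"],1),"open",round(o["opening"],4),"q6",round(o["q"][5],1))
E
python3 -c "
from h import *
st()"
```

```text
t1.15 stand xyz mm [-201.8  133.2  197.6] rpy [-1.796e+02 -1.000e-01  1.695e+02] F [ 0.3  0.3 -0.1] open 0.0498 q6 30.7
```

Request:
servo_tool:
  moves:
    - [[0,0,0.02,-2.0,-3.3,0,5],[0,0,0,-2.0,-3.3,0,5],[0,0,0,-2.0,-3.3,0,5],[0,0,0,-2.0,-3.0,0,5],[0,0,0,-1.5,-1.0,2,5],[0,0,0,0,0,3,5],[0,0,0,0,0,3,5],[0,0,0,0,0,3,5],[0,0,0,0,0,2.5,5],[0,0,0,0,0,2,5],[0,0,0,0,0,0,5]]

```text
time: 2.07
ee_pos: [0.4476, -0.0372, 0.0364]
tcp_rot: [-179.5, 0.0, 167.5]
wrist_force: [-0.8, -0.3, -0.3]
opening: 0.0503
```

```bash
cat >> h.py <<'E'
def pic(n,k,box,f):
    im=imaging.camera(n); a=im[box[1]:box[3],box[0]:box[2]]; cv2.imwrite(f"pics/{k}.png",cv2.resize(a,None,fx=f,fy=f,interpolation=cv2.INTER_CUBIC))
E
python3 -c "
from h import *
st()
pic('side','s1',(215,130,375,250),4.8)
pic('wrist','w1',(0,0,512,384),1.5)"
```

```text
t2.07 stand xyz mm [-99.3 -23.8  36.4] rpy [-179.5    0.   167.5] F [-0.8 -0.3 -0.3] open 0.0503 q6 8.1
```

View pics/s1.png

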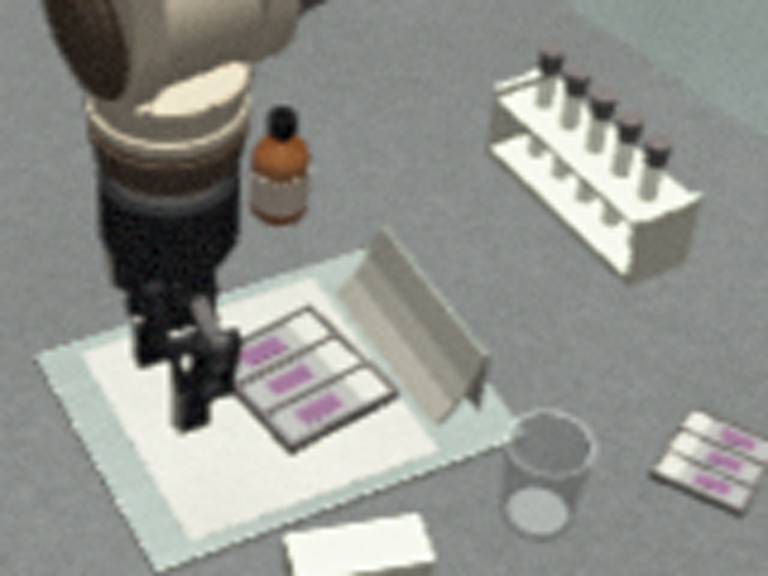

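View pics/w1.png

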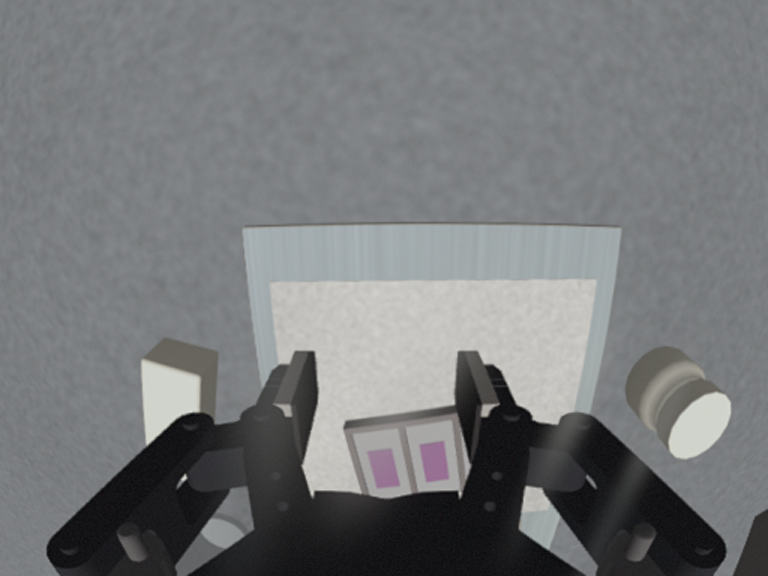

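Side view: the arm is behind the carrier on the near side, and the fingers hang above the pad at about (200,400). The TCP is 24 mm too far to -y, so I'll correct that and come down.

Request:
servo_tool:
  moves:
    - [[-0.008,0,-0.012,0,1.0,0,5],[0,0,0,0,1.0,0,5],[0,0,0,0,0,0.7,5],[0,0,0,0,0,0.7,5],[0,0,0,0,0,0.5,5],[0,0,0,0,0,0.3,5],[0,0,0,0,0,0.2,5],[0,0,0,0,0,0,5]]

```text
time: 2.83
ee_pos: [0.4586, -0.0147, 0.0208]
tcp_rot: [179.8, 0.8, 168.4]
wrist_force: [-0.7, -0.3, -1.5]
opening: 0.0499
```

```bash
python3 -c "
from h import *
st()"
```

```text
t2.83 stand xyz mm [-93.1   0.5  20.8] rpy [179.8   0.8 168.4] F [-0.7 -0.3 -1.5] open 0.0499 q6 9.8
```

Request:
servo_tool:
  moves:
    - [[0,0,0,0,0,0.6,5],[0,0,0,0,0,0.4,5],[0,0,0,0,0,0.3,5],[0,0,0,0,0,0,5]]

```text
time: 3.17
ee_pos: [0.4586, -0.0151, 0.0063]
tcp_rot: [179.8, 0.8, 168.4]
wrist_force: [1.0, -0.3, 0.3]
opening: 0.05
```

```bash
python3 -c "
from h import *
st()"
```

```text
t3.17 stand xyz mm [-93.    0.    6.3] rpy [179.8   0.8 168.4] F [ 1.  -0.3  0.3] open 0.05 q6 9.8
```

Request:
servo_tool:
  moves:
    - [[0,0,0,0,0,0.2,5],[0,0,0,0,0,0,5]]

```text
time: 3.33
ee_pos: [0.4584, -0.0153, 0.0039]
tcp_rot: [179.9, 0.8, 168.3]
wrist_force: [0.0, -0.0, -0.6]
opening: 0.05
```

Request:
servo_tool:
  moves:
    - [[0,0,0,0,0,0.2,5],[0,0,0,0,0,0,5]]

```text
time: 3.5
ee_pos: [0.4586, -0.0153, 0.0018]
tcp_rot: [179.9, 0.8, 168.3]
wrist_force: [-0.1, -0.4, 0.8]
opening: 0.0501
```

Request:
servo_tool:
  moves:
    - [[0,0,0,0,0,0.1,5],[0,0,0,0,0,0,5]]

```text
time: 3.67
ee_pos: [0.4587, -0.0153, 0.0009]
tcp_rot: [179.8, 0.8, 168.3]
wrist_force: [-0.5, 0.7, -0.2]
opening: 0.0497
```

Request:
servo_tool:
  moves:
    - [[0,0,0,0,0,0.1,5],[0,0,0,0,0,0,5]]

```text
time: 3.83
ee_pos: [0.4589, -0.0153, -0.0]
tcp_rot: [179.8, 0.9, 168.3]
wrist_force: [0.6, 0.0, -0.9]
opening: 0.0501
```

Request:
servo_tool:
  moves:
    - [[0,0,0,0,0,0.1,5],[0,0,0,0,0,0,5]]

```text
time: 4.0
ee_pos: [0.459, -0.0153, -0.001]
tcp_rot: [179.8, 0.9, 168.3]
wrist_force: [-0.1, -0.4, -0.5]
opening: 0.0502
```

Request:
servo_tool:
  moves:
    - [[0,0,0,0,0,0.1,5],[0,0,0,0,0,0,5]]

```text
time: 4.17
ee_pos: [0.459, -0.0152, -0.0021]
tcp_rot: [179.8, 0.9, 168.3]
wrist_force: [-0.2, -0.0, -0.1]
opening: 0.05
```

Request:
servo_tool:
  moves:
    - [[0,0,0,0,0,0.1,5],[0,0,0,0,0,0,5]]

```text
time: 4.33
ee_pos: [0.459, -0.0152, -0.0032]
tcp_rot: [179.8, 0.9, 168.3]
wrist_force: [0.8, -0.2, 0.1]
opening: 0.0503
```

```bash
python3 -c "
from h import *
st()
pic('side','s2',(230,170,310,230),9.5)"
```

```text
t4.33 stand xyz mm [-92.5   0.   -3.2] rpy [179.8   0.9 168.3] F [ 0.8 -0.2  0.1] open 0.0503 q6 9.8
```

View pics/s2.png

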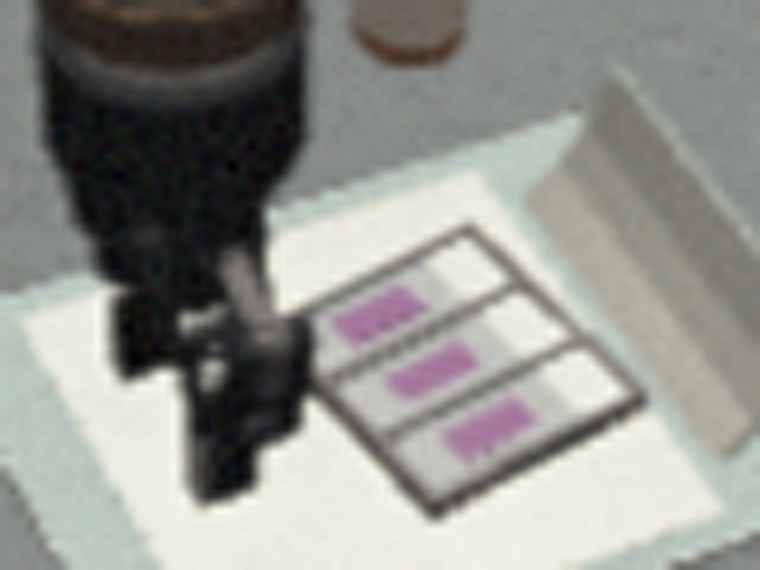

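```bash
python3 -c "
from h import *
for y in (-25,-30,-35):
  for z in (3,5,8,12):
    p=proj('side',tw(V,[[-.1035,y/1e3,z/1e3],[-.0815,y/1e3,z/1e3]])); print(y,z,np.round((p-[230,170])*9.5))
"
```

```text
-25 3 [[179. 541.]
 [245. 518.]]
-25 5 [[179. 537.]
 [245. 514.]]
-25 8 [[179. 531.]
 [245. 508.]]
-25 12 [[179. 522.]
 [245. 499.]]
-30 3 [[186. 553.]
 [252. 530.]]
-30 5 [[186. 549.]
 [252. 525.]]
-30 8 [[186. 542.]
 [252. 519.]]
-30 12 [[186. 533.]
 [252. 510.]]
-35 3 [[193. 564.]
 [259. 541.]]
-35 5 [[193. 560.]
 [259. 537.]]
-35 8 [[193. 554.]
 [259. 530.]]
-35 12 [[193. 545.]
 [259. 522.]]
```

Request:
servo_tool:
  moves:
    - [[0,0,0,0,0,0.15,5],[0,0,0,0,0,0,5]]

```text
time: 4.55
ee_pos: [0.4592, -0.0153, -0.0047]
tcp_rot: [179.8, 0.9, 168.3]
wrist_force: [0.8, -0.3, 0.8]
opening: 0.0498
```

Request:
servo_tool:
  moves:
    - [[0,0,0,0,0,0.15,5],[0,0,0,0,0,0,5]]

```text
time: 4.72
ee_pos: [0.4592, -0.0153, -0.0063]
tcp_rot: [179.8, 0.9, 168.3]
wrist_force: [0.1, -0.5, -0.8]
opening: 0.05
```

Request:
servo_tool:
  moves:
    - [[0,0,0,0,0,0.1,5],[0,0,0,0,0,0,5]]

```text
time: 4.88
ee_pos: [0.4592, -0.0153, -0.0075]
tcp_rot: [179.8, 0.9, 168.3]
wrist_force: [-0.6, -0.7, -1.1]
opening: 0.0501
```

Request:
servo_tool:
  moves:
    - [[0,0,0,0,0,0.1,5],[0,0,0,0,0,0,5]]

```text
time: 5.05
ee_pos: [0.4592, -0.0153, -0.0086]
tcp_rot: [179.8, 0.9, 168.3]
wrist_force: [-0.2, -0.3, 0.0]
opening: 0.0502
```

Request:
servo_tool:
  moves:
    - [[0,0,0,0,0,0.1,5],[0,0,0,0,0,0,5]]

```text
time: 5.22
ee_pos: [0.4592, -0.0153, -0.0097]
tcp_rot: [179.8, 0.9, 168.3]
wrist_force: [-0.7, -0.5, -0.1]
opening: 0.0499
```

```bash
python3 -c "
from h import *
st()
pic('side','s3',(230,170,310,230),9.5)"
```

```text
t5.22 stand xyz mm [-92.3   0.   -9.7] rpy [179.8   0.9 168.3] F [-0.7 -0.5 -0.1] open 0.0499 q6 9.8
```

View pics/s3.png

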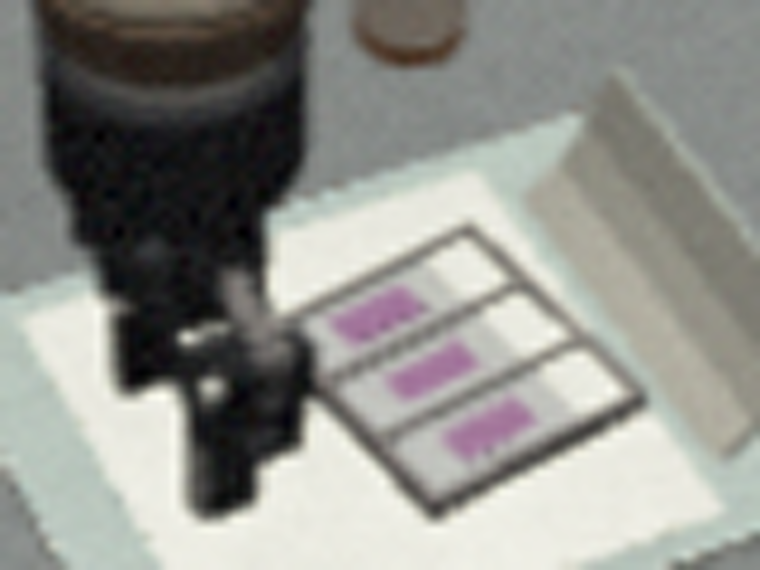

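Request:
servo_tool:
  moves:
    - [[0,0,0,0,0,0.15,5],[0,0,0,0,0,0,5]]

```text
time: 5.43
ee_pos: [0.4594, -0.0153, -0.0112]
tcp_rot: [179.8, 0.9, 168.3]
wrist_force: [-0.4, 0.2, -0.5]
opening: 0.0499
```

Request:
servo_tool:
  moves:
    - [[0,0,0,0,0,0.1,5],[0,0,0,0,0,0,5]]

```text
time: 5.6
ee_pos: [0.4594, -0.0153, -0.0123]
tcp_rot: [179.8, 0.9, 168.3]
wrist_force: [0.1, 0.1, -0.5]
opening: 0.0497
```

Request:
servo_tool:
  moves:
    - [[0,0,0,0,0,0.1,5],[0,0,0,0,0,0,5]]

```text
time: 5.77
ee_pos: [0.4593, -0.0153, -0.0135]
tcp_rot: [179.8, 0.9, 168.3]
wrist_force: [-0.6, 0.1, -0.3]
opening: 0.0502
```

```bash
python3 -c "
from h import *
st(); print(bot.pinch_z, [a for a in dir(bot) if a[0]!='_'])
pic('side','s4',(230,170,310,230),9.5)
pic('wrist','w4',(0,0,512,384),1.5)"
```

```text
t5.77 stand xyz mm [-92.2   0.  -13.5] rpy [179.8   0.9 168.3] F [-0.6  0.1 -0.3] open 0.0502 q6 9.8
0.0187 ['PlanningError', 'get_obs', 'job_done', 'pinch_z']
```

View pics/s4.png

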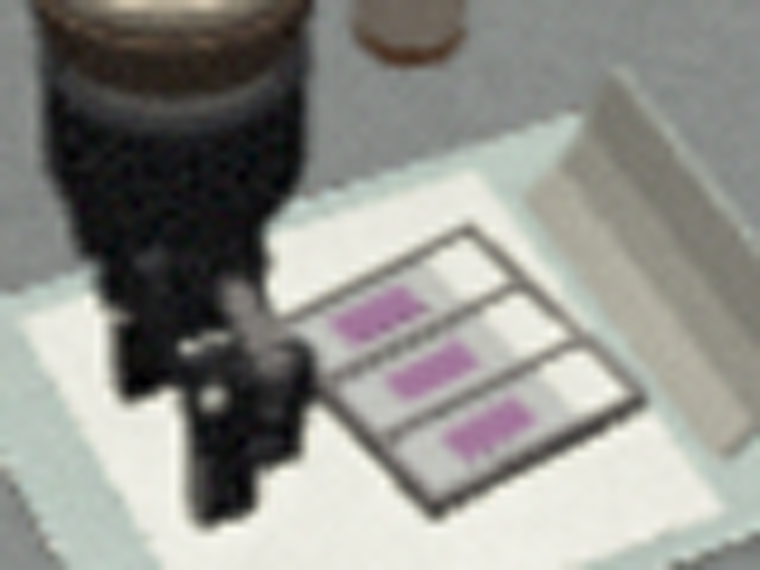

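View pics/w4.png

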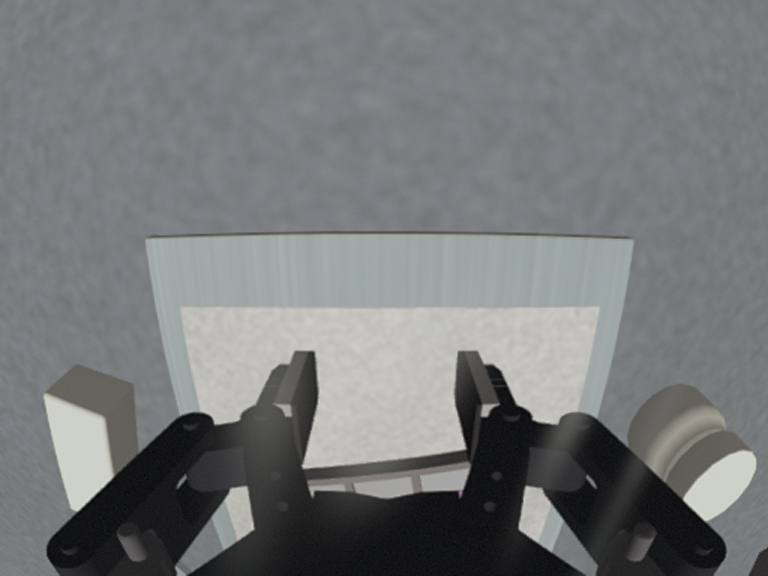

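```bash
cat >> h.py <<'E'
def wray(px,c):
    d=np.array([(px[0]-c["cx"])/c["fx"],(px[1]-c["cy"])/c["fy"]]); r=np.hypot(*d)
    k=np.r_[d/r*np.sin(r),np.cos(r)]; T=c["camera_from_world"]; return -T[:3,:3].T@T[:3,3],T[:3,:3].T@k
E
python3 -c "
from h import *
c=imaging.calibration('wrist')
o=bot.get_obs();print(o['ee_pos'])
def ws(p): return (np.array(p)+.5)/1.5-.5
A=[wray(ws(p),c) for p in ((316,352),(457,352),(292,352),(474,352))]
C=A[0][0];print('cam',C)
for i,j in((0,1),(2,3)):
  d=A[i][1]-A[j][1]; s=.05/np.linalg.norm(d); print(C+s*A[i][1],C+s*A[j][1])
for p in ((148,238),(632,239),(180,307),(600,307)):
  C,k=wray(ws(p),c); s=(.005-C[2])/k[2]; X=C+s*k; d=X[:2]-V[:2]; print(p,X, np.cos(V[2])*d[0]+np.sin(V[2])*d[1],-np.sin(V[2])*d[0]+np.cos(V[2])*d[1])
"
```

```text
[ 0.45946586 -0.01527196 -0.01325219]
cam [0.37896494 0.00122467 0.15667747]
[ 0.44642256 -0.03753622  0.01749726] [0.45646759 0.01144391 0.01770635]
[ 0.42961162 -0.03519293  0.04965687] [0.43980072 0.01375764 0.04950159]
(148, 238) [ 0.39390219 -0.09472872  0.005     ] -0.1399976257833334 -0.09113834131387047
(632, 239) [0.43196198 0.08847409 0.005     ] -0.1402721035893414 0.09597590888504462
(180, 307) [ 0.42367607 -0.09064126  0.005     ] -0.11169235964494538 -0.08103868099972657
(600, 307) [0.45755612 0.07280848 0.005     ] -0.11201172984154396 0.08588517339217236
```

Request:
servo_tool:
  moves:
    - [[0,0,0,0,0,0.25,5],[0,0,0,0,0,0,5]]

```text
time: 6.03
ee_pos: [0.4596, -0.0153, -0.0158]
tcp_rot: [179.8, 0.9, 168.3]
wrist_force: [-0.4, -0.3, -0.5]
opening: 0.05
```

Request:
servo_tool:
  moves:
    - [[0,0,0,0,0,0.15,5],[0,0,0,0,0,0,5]]

```text
time: 6.2
ee_pos: [0.4596, -0.0153, -0.0176]
tcp_rot: [179.8, 0.9, 168.3]
wrist_force: [-0.5, -0.6, -0.9]
opening: 0.0497
```

Request:
servo_tool:
  moves:
    - [[0,0,0,0,0,0.15,5],[0,0,0,0,0,0,5]]

```text
time: 6.37
ee_pos: [0.4596, -0.0153, -0.0193]
tcp_rot: [179.8, 0.9, 168.3]
wrist_force: [0.1, -0.1, 0.7]
opening: 0.0503
```

Request:
servo_tool:
  moves:
    - [[0,0,0,0,0,0.15,5],[0,0,0,0,0,0,5]]

```text
time: 6.53
ee_pos: [0.4596, -0.0153, -0.021]
tcp_rot: [179.8, 0.9, 168.3]
wrist_force: [-0.4, 0.1, 0.6]
opening: 0.0499
```

Request:
servo_tool:
  moves:
    - [[0,0,0,0,0,0.15,5],[0,0,0,0,0,0,5]]

```text
time: 6.7
ee_pos: [0.4596, -0.0153, -0.0227]
tcp_rot: [179.8, 0.9, 168.3]
wrist_force: [0.7, -0.2, 0.9]
opening: 0.0502
```

```bash
python3 -c "
from h import *
st()
pic('side','s5',(230,170,310,230),9.5)
pic('wrist','w5',(0,0,512,384),1.5)"
```

```text
t6.70 stand xyz mm [-91.9   0.1 -22.7] rpy [179.8   0.9 168.3] F [ 0.7 -0.2  0.9] open 0.0502 q6 9.8
```

View pics/s5.png

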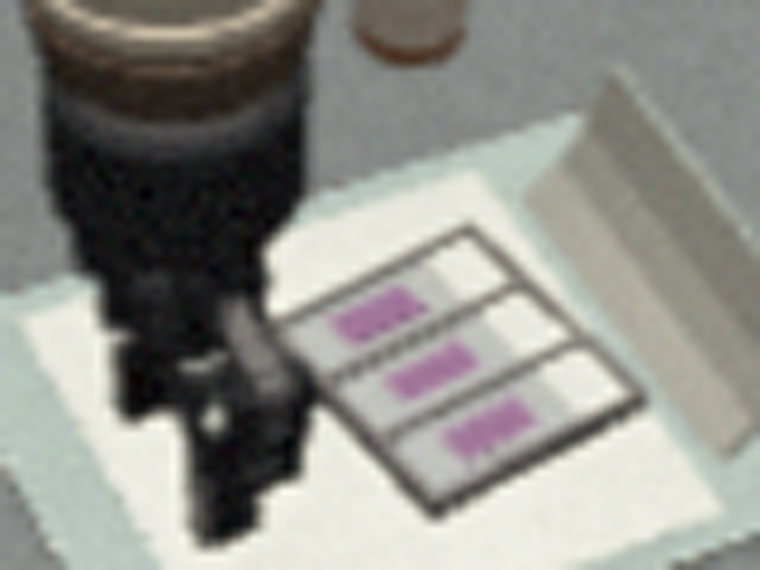

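View pics/w5.png

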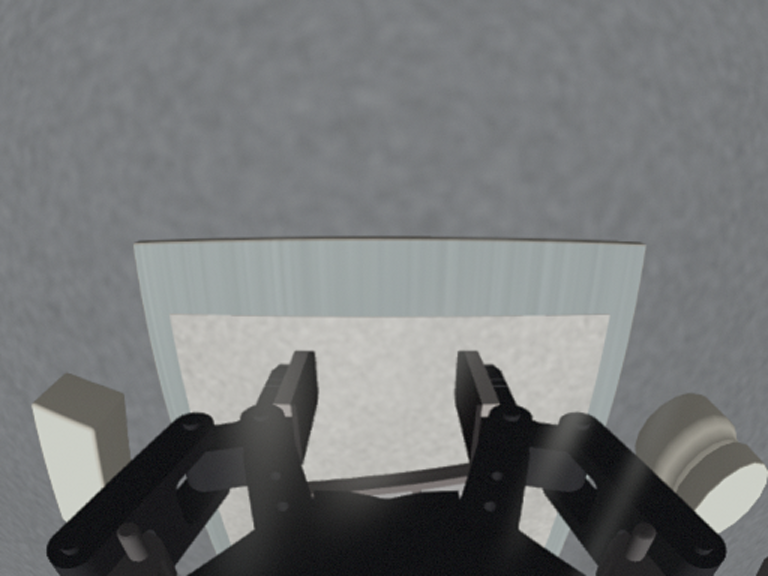

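Request:
servo_tool:
  moves:
    - [[0,0,0,0,0,0.1,5],[0,0,0,0,0,0,5]]

```text
time: 6.97
ee_pos: [0.4599, -0.0153, -0.0234]
tcp_rot: [179.8, 0.9, 168.3]
wrist_force: [-0.1, -0.7, -0.3]
opening: 0.05
```

Request:
servo_tool:
  moves:
    - [[0,0,0,0,0,0.1,5],[0,0,0,0,0,0,5]]

```text
time: 7.13
ee_pos: [0.46, -0.0153, -0.0244]
tcp_rot: [179.8, 0.9, 168.3]
wrist_force: [0.6, -0.5, -0.1]
opening: 0.0501
```

Request:
servo_tool:
  moves:
    - [[0,0,0,0,0,0.1,5],[0,0,0,0,0,0,5]]

```text
time: 7.3
ee_pos: [0.46, -0.0153, -0.0255]
tcp_rot: [179.8, 0.9, 168.3]
wrist_force: [0.2, -0.3, 0.1]
opening: 0.05
```

Request:
servo_tool:
  moves:
    - [[0,0,0,0,0,0.1,5],[0,0,0,0,0,0,5]]

```text
time: 7.47
ee_pos: [0.4603, -0.0153, -0.026]
tcp_rot: [179.8, 1.0, 168.3]
wrist_force: [0.5, -0.1, 0.0]
opening: 0.0499
```

Request:
servo_tool:
  moves:
    - [[0,0,0,0,0,0.1,5],[0,0,0,0,0,0,5]]

```text
time: 7.63
ee_pos: [0.4604, -0.0153, -0.0259]
tcp_rot: [179.8, 1.0, 168.3]
wrist_force: [0.5, 0.3, -0.8]
opening: 0.0498
```

Request:
servo_tool:
  moves:
    - [[0,0,0,0,0,0.1,5],[0,0,0,0,0,0,5]]

```text
time: 7.8
ee_pos: [0.4607, -0.0154, -0.026]
tcp_rot: [179.8, 1.1, 168.3]
wrist_force: [-0.4, 0.5, 0.2]
opening: 0.0498
```

```bash
python3 -c "
from h import *
st(); o=bot.get_obs(); print(o['q'],o['joint_efforts'],o['torque'],o['wrist_force'])
pic('side','s6',(230,170,310,230),9.5)
pic('scene','sc6',(205,150,285,210),9.5)"
```

```text
t7.80 stand xyz mm [-90.8   0.2 -26. ] rpy [179.8   1.1 168.3] F [-0.4  0.5  0.2] open 0.0498 q6 9.8
[-1.90389529e+00 -6.39439854e+00 -2.66846159e+01  6.86261459e+01
 -1.59297478e-02  9.76990681e+00] [-1.54501159e-02 -3.82061756e+01  4.54365885e+01 -3.02605480e-01
 -1.45730108e-02 -5.37780375e-03] [-0.00076021  0.02807253  0.03004389] [-0.41753585  0.45692549  0.17076901]
```

View pics/s6.png

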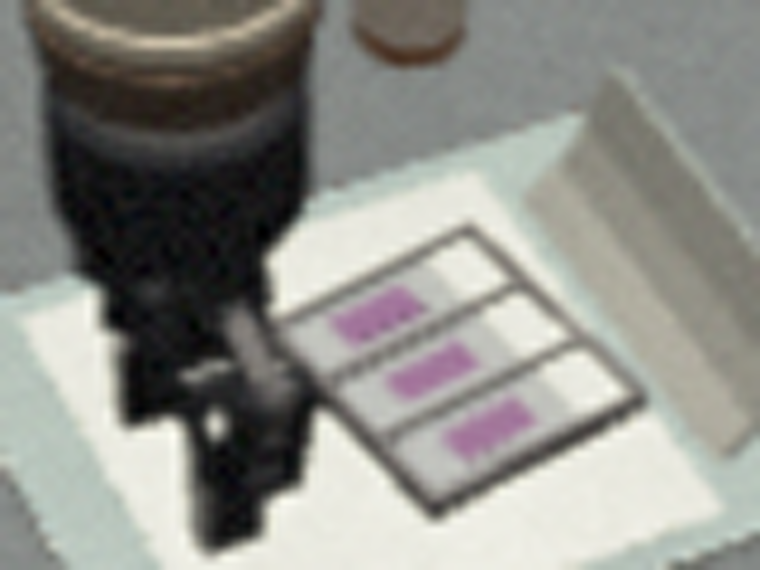

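View pics/sc6.png

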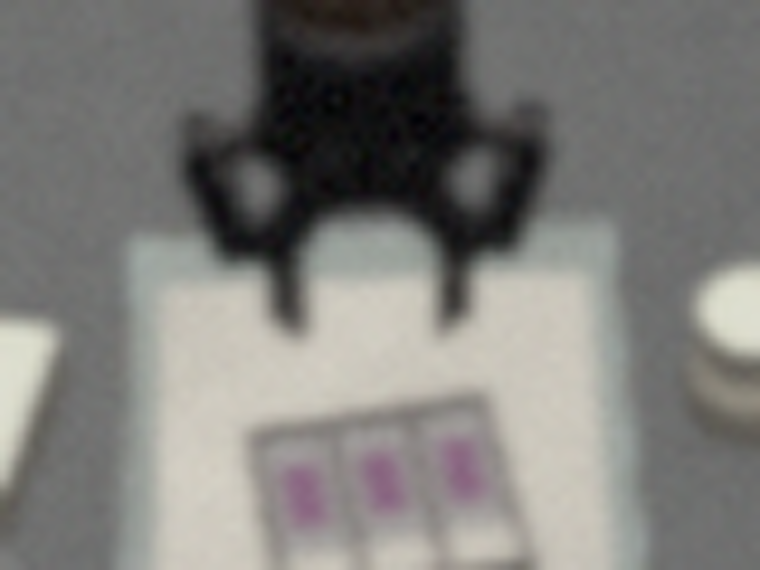

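The descent stops at a reported TCP z of -26 mm. Joint 4 shows load and the pitch begins to yield, so the fingertips are on the pad. At this opening the tips stand about 31 mm behind the TCP, and I'll use that offset from here on. I'll lift about 2 mm and level the tool.

Request:
servo_tool:
  moves:
    - [[0,0.019,0,0,0,-0.2,5],[0,0,0,0,0,0,5],[0,0,0,0,0,0,5]]

```text
time: 8.15
ee_pos: [0.4607, -0.0154, -0.0244]
tcp_rot: [179.8, -0.1, 168.3]
wrist_force: [-0.0, -0.1, 0.0]
opening: 0.0499
```

```bash
python3 -c "
from h import *
st(); print(bot.get_obs()['joint_efforts'])"
```

```text
t8.15 stand xyz mm [-90.9   0.2 -24.4] rpy [ 1.798e+02 -1.000e-01  1.683e+02] F [-0.  -0.1  0. ] open 0.0499 q6 9.6
[ 9.45290958e-03 -3.99523401e+01  4.55781305e+01  4.55482712e-02
  1.60922902e-02 -4.35722497e-03]
```

Request:
servo_tool:
  moves:
    - [[0,0,0,-0.8,0,0,5],[0,0,0,-0.8,0,0,5],[0,0,0,-0.8,0,0,5],[0,0,0,-0.6,0,0,5],[0,0,0,-0.6,0,0,5],[0,0,0,-0.6,0,0,5],[0,0,0,-0.6,0,0,5],[0,0,0,-0.5,0,0,5]]

```text
time: 8.82
ee_pos: [0.5172, -0.027, -0.026]
tcp_rot: [179.8, -0.3, 168.3]
wrist_force: [-3.7, 0.2, 1.6]
opening: 0.05
```

```bash
python3 -c "
from h import *
st()
pic('side','s7',(225,150,335,240),7)"
```

```text
t8.82 stand xyz mm [-33.2   0.4 -26. ] rpy [179.8  -0.3 168.3] F [-3.7  0.2  1.6] open 0.05 q6 8.5
```

View pics/s7.png

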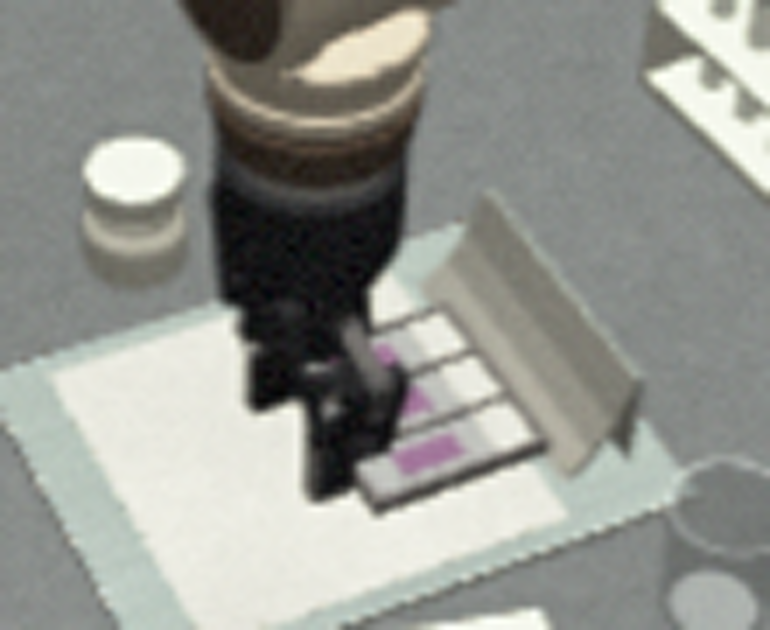

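Request:
servo_tool:
  moves:
    - [[0,0.004,0,-0.4,0,-0.1,5],[0,0,0,-0.6,0,-0.03,5],[0,0,0,-0.6,0,-0.03,5],[0,0,0,-0.6,0,-0.02,5],[0,0,0,-0.6,0,-0.02,5],[0,0,0,-0.6,0,-0.02,5],[0,0,0,-0.5,0,-0.02,5]]

```text
time: 9.45
ee_pos: [0.558, -0.0358, -0.0251]
tcp_rot: [179.9, -0.7, 168.3]
wrist_force: [-0.9, 1.0, 0.0]
opening: 0.05
```

```bash
python3 -c "
from h import *
st()
pic('side','s8',(225,150,335,240),7)"
```

```text
t9.45 stand xyz mm [  8.5   0.1 -25.1] rpy [179.9  -0.7 168.3] F [-0.9  1.   0. ] open 0.05 q6 7.9
```

View pics/s8.png

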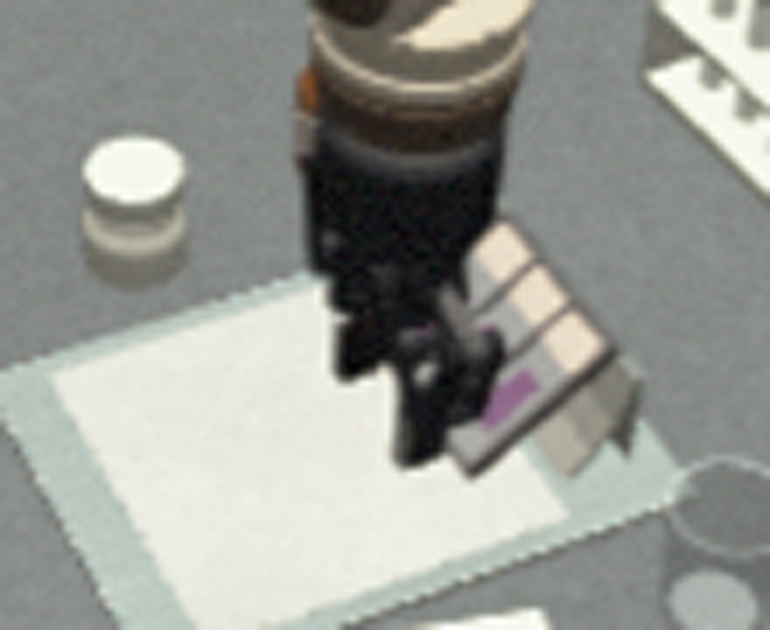

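The carrier is squared to the stop and riding up the faces. I'll push the last part with a slight back-tilt of the tool so the body stays clear.

Request:
servo_tool:
  moves:
    - [[0,-0.015,0,-0.6,0,0,5],[0,-0.015,0,-0.6,0,0,5],[0,-0.015,0,-0.5,0,0.02,5],[0,-0.01,0,-0.5,0,0.02,5]]

```text
time: 9.83
ee_pos: [0.583, -0.0409, -0.025]
tcp_rot: [179.9, 2.8, 168.3]
wrist_force: [-1.1, 0.4, -1.1]
opening: 0.0495
```

```bash
python3 -c "
from h import *
st()
pic('side','s9',(225,150,335,240),7)"
```

```text
t9.83 stand xyz mm [ 34.1   0.2 -25. ] rpy [179.9   2.8 168.3] F [-1.1  0.4 -1.1] open 0.0495 q6 7.8
```

View pics/s9.png

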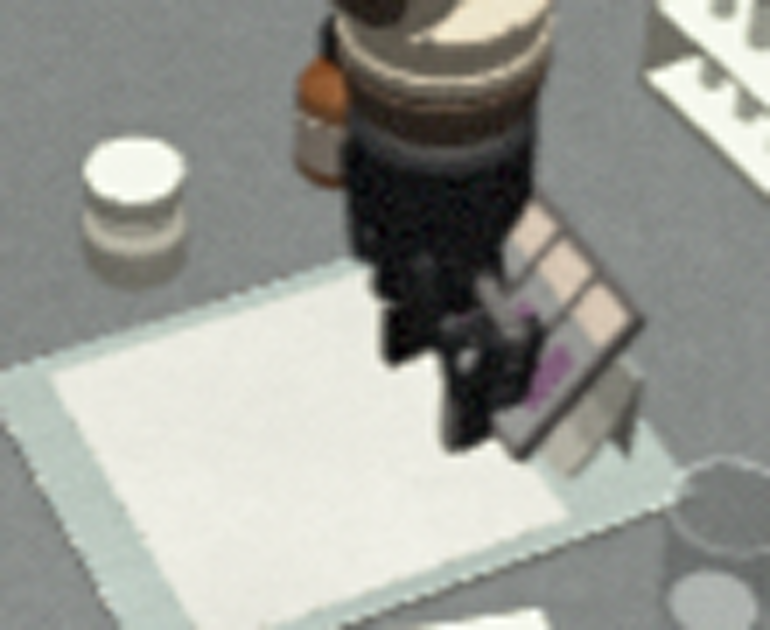

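```bash
python3 -c "
from h import *
for x in (40,45,50,55,60,65):
  print(x,np.round((proj('side',tw(V,[[x/1e3,-.046,.005]]))-[225,150])*7))
print(np.round((proj('side',tw(V,[[.06,-.065,.005],[.091,-.065,.053]]))-[225,150])*7))
"
```

```text
40 [[497. 462.]]
45 [[507. 458.]]
50 [[517. 455.]]
55 [[527. 451.]]
60 [[538. 447.]]
65 [[548. 444.]]
[[560. 478.]
 [636. 377.]]
```

Request:
servo_tool:
  moves:
    - [[0,0,0,-0.5,0,0.03,5],[0,0,0,-0.4,0,0.02,5],[0,0,0,0,0,0,5]]

```text
time: 10.13
ee_pos: [0.5922, -0.0428, -0.0245]
tcp_rot: [179.8, 2.8, 168.3]
wrist_force: [-3.8, 0.6, 2.5]
opening: 0.0503
```

```bash
python3 -c "
from h import *
st()
pic('side','s10',(225,150,335,240),7)"
```

```text
t10.13 stand xyz mm [ 43.5   0.3 -24.5] rpy [179.8   2.8 168.3] F [-3.8  0.6  2.5] open 0.0503 q6 7.7
```

View pics/s10.png

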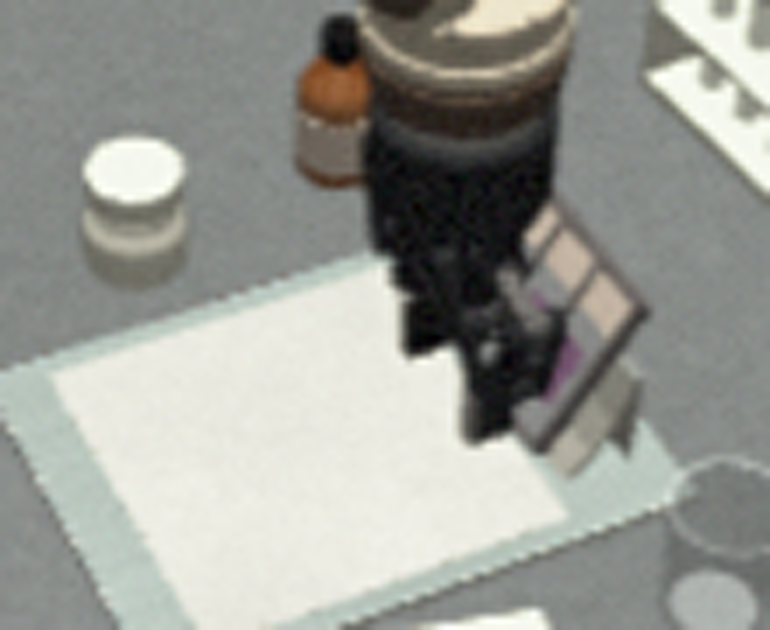

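The near edge is now at the foot. I'll back straight off.

Request:
servo_tool:
  moves:
    - [[0,0,0,0.5,0,0,5],[0,0,0,1.0,0,0,5],[0,0,0,1.5,0,-0.2,5],[0,0,0,2.0,0,-0.3,5],[0,0,0,2.0,0,-0.3,5],[0,0,0,1.0,0,0,5],[0,0,0,0,0,0,5],[0,0,0,0,0,0,5],[0,0,0,0,0,0,5]]

```text
time: 10.93
ee_pos: [0.5096, -0.0258, -0.0202]
tcp_rot: [179.8, 3.1, 168.3]
wrist_force: [-0.2, -0.0, -0.2]
opening: 0.05
```

```bash
python3 -c "
from h import *
st()
pic('side','s11',(225,150,335,240),7)"
```

```text
t10.93 stand xyz mm [-40.8   0.1 -20.2] rpy [179.8   3.1 168.3] F [-0.2 -0.  -0.2] open 0.05 q6 9.0
```

View pics/s11.png

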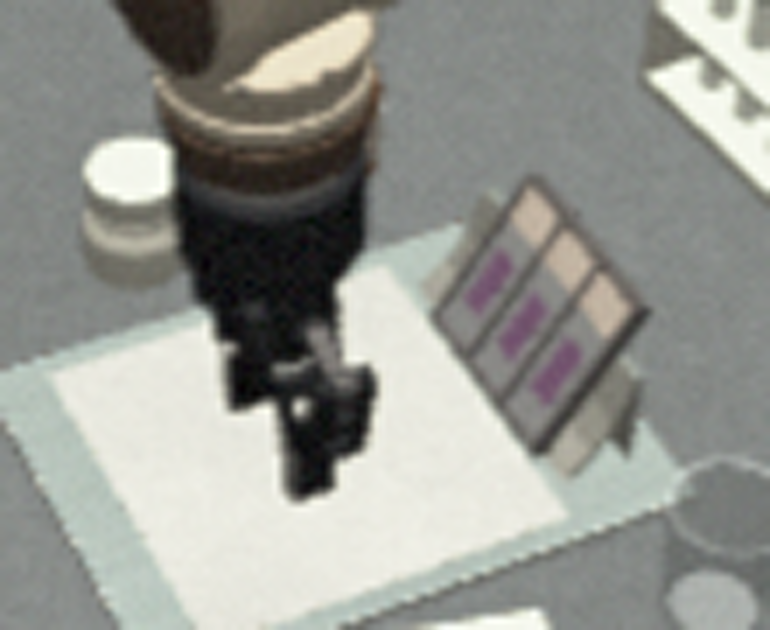

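The carrier leans on the stop untouched: near edge at about (535,450), upper end at about (645,312). Next I'll lift, go over it and come down behind the stop.

Request:
servo_tool:
  moves:
    - [[0,0.05,0,0,0,-3,5],[0,0,0,0,0,-3.5,5],[0,0,0,0,0,-3.5,5],[0,0,0,0,0,-3.5,5],[0,0,0,0,0,-2,5],[0,0,0,-2,0,0,5],[0,0,0,-3.5,0,0,5],[0,0,0,-3.5,0,0,5],[0,0,0,-3.5,0,0,5],[0,0,0,-3,0,0,5],[0,0,0,-2,0,0,5],[0,0,0,0,0,0,5]]

```text
time: 11.98
ee_pos: [0.6905, -0.0647, 0.1362]
tcp_rot: [179.9, 0.0, 168.3]
wrist_force: [0.2, -0.3, -0.1]
opening: 0.05
```

```bash
python3 -c "
from h import *
st()
pic('side','s12',(215,110,375,230),4.8)"
```

```text
t11.98 stand xyz mm [144.2  -1.  136.2] rpy [179.9   0.  168.3] F [ 0.2 -0.3 -0.1] open 0.05 q6 6.3
```

View pics/s12.png

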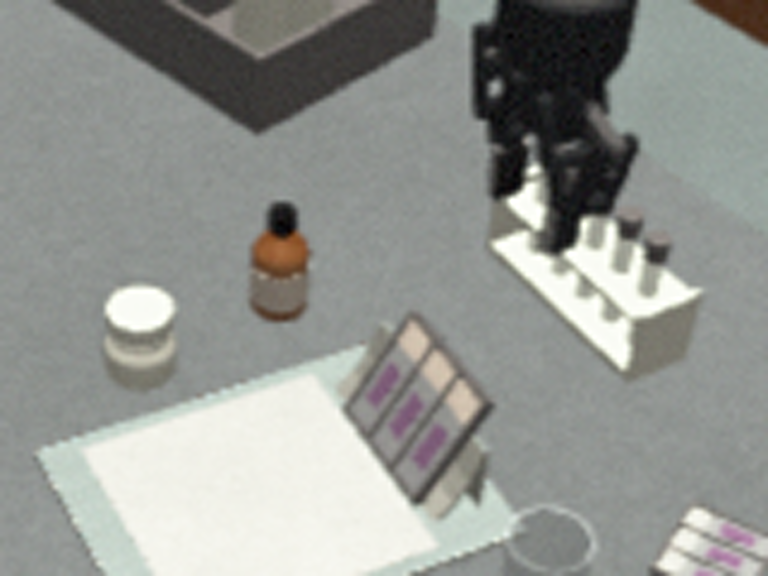

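```bash
python3 -c "
from h import *
c=imaging.calibration('side');T=c['camera_from_world'];C=-T[:3,:3].T@T[:3,3]
for p,z in (((490,245),0),((630,378),0),((498,92+100),.06),((628,318),.06)):
  px=(np.array(p)+.5)/4.8-.5+[215,110]; k=T[:3,:3].T@np.array([(px[0]-c['cx'])/c['fx'],(px[1]-c['cy'])/c['fy'],1]); X=C+(z-C[2])/k[2]*k; d=X[:2]-V[:2]
  print(p,X,np.cos(V[2])*d[0]+np.sin(V[2])*d[1],-np.sin(V[2])*d[0]+np.cos(V[2])*d[1])
"
```

```text
(490, 245) [0.80821487 0.06757799 0.        ] 0.23228290117800574 0.1525944464743041
(630, 378) [ 7.89760197e-01 -8.93513337e-02  1.11022302e-16] 0.24636491118723178 -0.004787519577745335
(498, 192) [0.79731505 0.05761546 0.06      ] 0.22365492450773092 0.14061045306388417
(628, 318) [ 0.77613524 -0.08727821  0.06      ] 0.2326042037991422 -0.005549288891887452
```

The rack's near face is beyond stand x = 220 mm, so the way down is clear.

Request:
servo_tool:
  moves:
    - [[0,0,0,0,0,2.5,5],[0,0,0,0,0,2.5,5],[0,0,0,0,0,2,5],[0,0,0,0,0,1.2,5],[0,0,0,0,0,0.6,5],[0,0,0,0,0,0,5]]

```text
time: 12.53
ee_pos: [0.6883, -0.0643, 0.0447]
tcp_rot: [179.9, -0.0, 168.3]
wrist_force: [1.0, -0.3, -0.1]
opening: 0.05
```

```bash
python3 -c "
from h import *
st()
pic('side','s13',(255,120,365,210),7)"
```

```text
t12.53 stand xyz mm [141.9  -1.   44.7] rpy [179.9  -0.  168.3] F [ 1.  -0.3 -0.1] open 0.05 q6 6.4
```

View pics/s13.png

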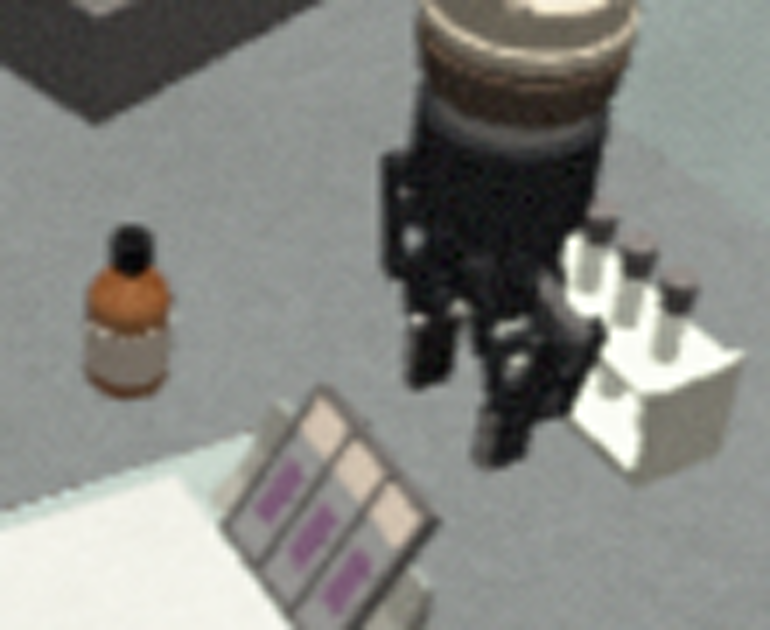

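```bash
python3 -c "
from h import *
for z in (60,70,76,85):
  print(z,np.round((proj('side',tw(V,[[.131,-.028,z/1e3],[.153,-.028,z/1e3]]))-[255,120])*7))
print(np.round((proj('side',tw(V,[[.06,-.046,.005],[.106,-.046,.075],[.106,.046,.075]]))-[255,120])*7))
"
```

```text
60 [[463. 490.]
 [507. 475.]]
70 [[466. 473.]
 [510. 458.]]
76 [[468. 463.]
 [512. 448.]]
85 [[470. 447.]
 [515. 432.]]
[[328. 657.]
 [439. 509.]
 [329. 374.]]
```

Request:
servo_tool:
  moves:
    - [[0,0,0,0.0,0,0.6,5],[0,0,0,0,0,0.4,5],[0,0,0,0,0,0,5],[0,0,0,0.8,0,0,5],[0,0,0,0.8,0,0,5],[0,0,0,0.7,0,0,5],[0,0,0,0.7,0,0,5],[0,0,0,0.7,0,0,5],[0,0,0,0.7,0,0,5],[0,0,0,0,0,0,5]]

```text
time: 13.42
ee_pos: [0.6448, -0.0548, 0.0409]
tcp_rot: [179.8, 0.6, 168.3]
wrist_force: [-0.6, 0.1, 0.4]
opening: 0.0502
```

```bash
python3 -c "
from h import *
st()
pic('side','s14',(225,130,335,220),7)"
```

```text
t13.42 stand xyz mm [97.4 -0.6 40.9] rpy [179.8   0.6 168.3] F [-0.6  0.1  0.4] open 0.0502 q6 6.8
```

View pics/s14.png

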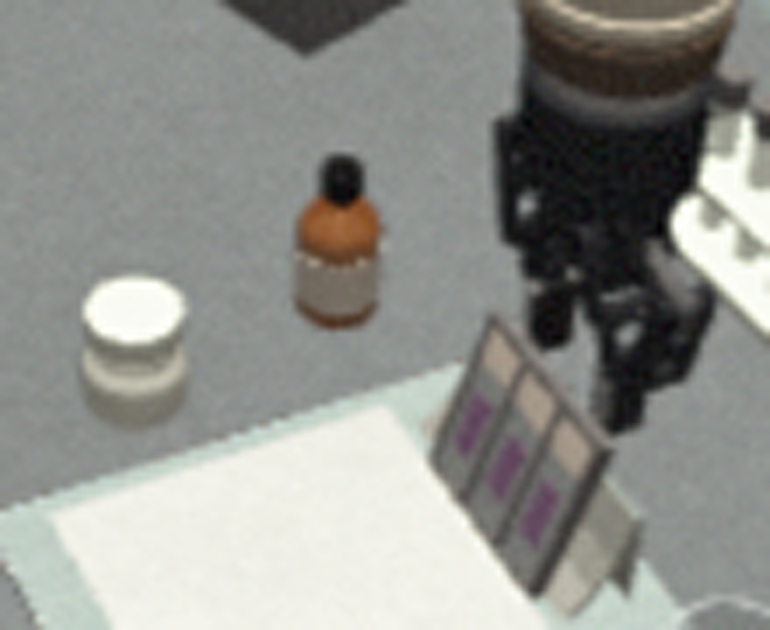

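It is tipping up, so I'll keep pushing.

Request:
servo_tool:
  moves:
    - [[0,0.01,0,0.6,0,0.1,5],[0,0,0,0.7,0,0.05,5],[0,0,0,0.7,0,0,5],[0,0,0,0.5,0,0,5],[0,0,0,0,0,0,5]]

```text
time: 13.88
ee_pos: [0.6186, -0.0493, 0.0389]
tcp_rot: [179.8, -0.1, 168.3]
wrist_force: [0.0, -0.3, -0.3]
opening: 0.0502
```

```bash
python3 -c "
from h import *
st()
pic('side','s15',(225,130,335,220),7)"
```

```text
t13.88 stand xyz mm [70.6 -0.7 38.9] rpy [ 1.798e+02 -1.000e-01  1.683e+02] F [ 0.  -0.3 -0.3] open 0.0502 q6 7.1
```

View pics/s15.png

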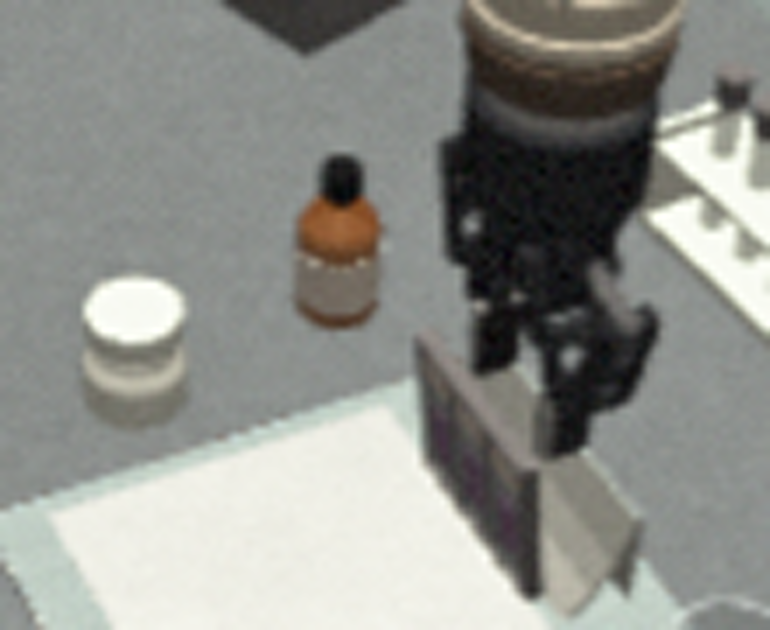

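It is practically upright. One more push will take it past balance.

Request:
servo_tool:
  moves:
    - [[0,0,0,0.7,0,0,5],[0,0,0,0.8,0,0,5],[0,0,0,0.6,0,0,5],[0,0,0,0,0,0,5],[0,0,0,0,0,0,5],[0,0,0,0,0,0,5]]

```text
time: 14.43
ee_pos: [0.5962, -0.0447, 0.0392]
tcp_rot: [179.8, -0.0, 168.3]
wrist_force: [0.0, -0.1, 0.8]
opening: 0.0501
```

```bash
python3 -c "
from h import *
st()
pic('side','s16',(225,130,335,220),7)"
```

```text
t14.43 stand xyz mm [47.7 -0.7 39.2] rpy [179.8  -0.  168.3] F [ 0.  -0.1  0.8] open 0.0501 q6 7.4
```

View pics/s16.png

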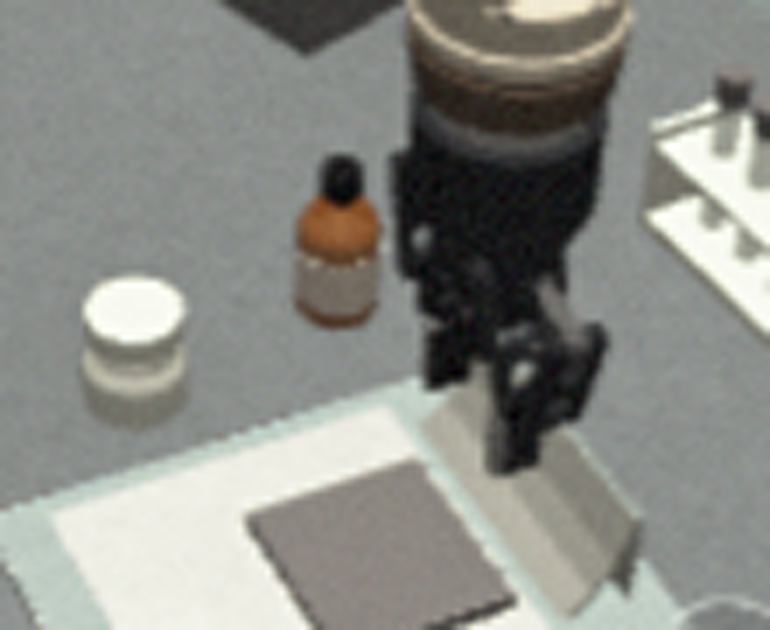

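It has fallen face-down. I'll lift clear and check.

Request:
servo_tool:
  moves:
    - [[0,0,0,0,0,-2,5],[0,0,0,0,0,-3,5],[0,0,0,0,0,-3,5],[0,0,0,0,0,-3,5],[0,0,0,0,0,0,5],[0,0,0,0,0,0,5],[0,0,0,0,0,0,5]]

```text
time: 15.07
ee_pos: [0.5965, -0.0453, 0.1522]
tcp_rot: [179.8, -0.2, 168.2]
wrist_force: [0.2, 0.7, 0.9]
opening: 0.0502
```

```bash
python3 -c "
from h import *
st()
pic('side','s17',(215,150,375,250),4.8)
pic('scene','sc17',(180,165,310,285),5)"
```

```text
t15.07 stand xyz mm [ 48.2  -1.3 152.2] rpy [179.8  -0.2 168.2] F [0.2 0.7 0.9] open 0.0502 q6 7.3
```

View pics/s17.png

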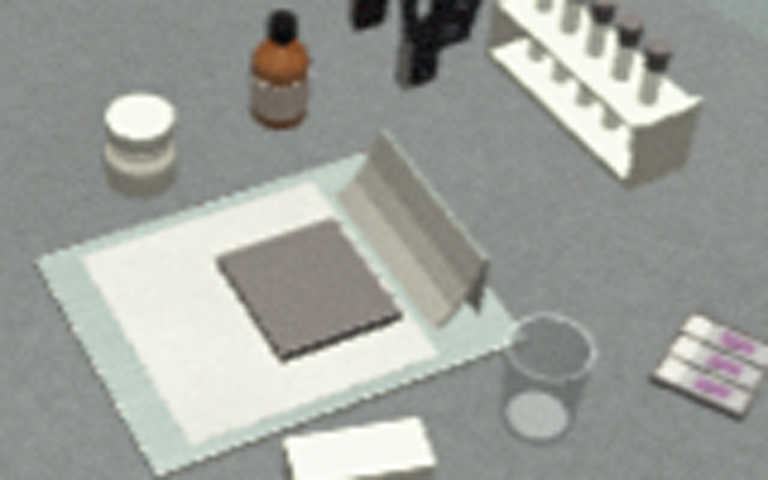

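View pics/sc17.png

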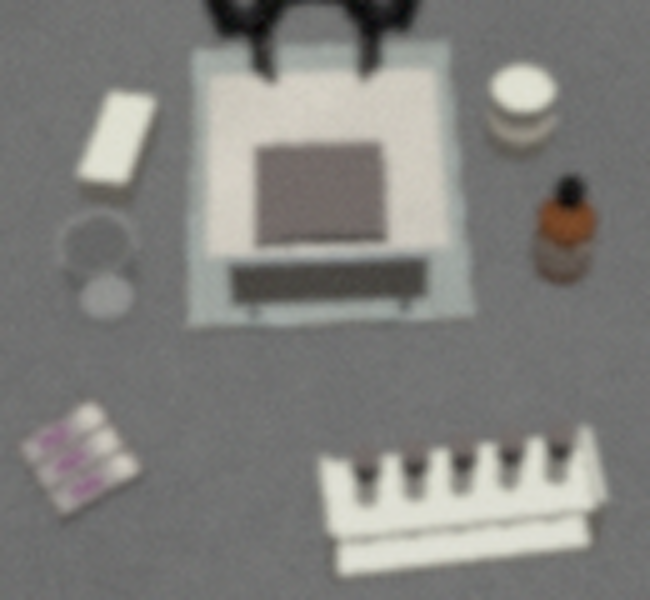

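Both views show the carrier face-down and flat: plain underside up, corners at (217,262), (335,220), (402,317) and (285,360) in the side crop. It lies clear of the stop and inside the plate, and nothing else has moved.

```bash
python3 -c "
from h import *
C=np.array([[-42,46,14],[42,46,14],[42,-46,14],[-42,-46,14]])*.001
f=lambda p:(np.array(p,float)+.5)/4.8-.5+[215,150]
w,r=fit((np.zeros((0,3)),0),(C,f([[217,262],[335,220],[402,317],[285,360]])),[.55,-.03,-.2])
d=w[:2]-V[:2];c,s=np.cos(V[2]),np.sin(V[2]);print(c*d[0]+s*d[1],-s*d[0]+c*d[1],w[2]-V[2],np.round(r,1))
print(bot.job_done())"
```

```text
0.002130165149080504 -0.009607627491286642 0.009834022427273659 [-0.1 -0.3 -0.2  0.1  0.7 -0.1 -0.3  0.3]
the job is handed in; nothing more can be done
None
```

The carrier is turned over: it lies face-down and flat on the pad in front of the stop, and the job is handed in (no verdict was reported).

**What I did:** I pushed the near end with half-open fingers, which squared the carrier and drove it up the stop. After I backed off, it leaned there untouched. I then reached over, came down behind the stop and pushed the upper end back past upright, and it fell forward onto its face. I never gripped or lifted it. The clock stood at about 15 s of the 48 s.

**Last checks:**
- **Position:** a corner fit on the side view alone puts the carrier's centre at stand x ≈ 2 mm, y ≈ -10 mm, yaw 0.01 rad, with residuals under 1 px. That is within the limits.
- **Surroundings:** the neighbouring items stand where they were in both pictures. The counter and tray were outside the final crops, and the arm did not go near the counter. It started above the tray and left at height. The fingers were about 110 mm higher than the push height when I handed in.

**What disagreed:**
- **Fingertip offset:** touching the pad put the fingertips about 31 mm behind the reported TCP at the 50 mm opening. The description gives 13 mm at most. I worked from the measured value.
- **Stand position:** the wrist camera put the stand about 2 mm further to +y than my fit from the other two cameras. I left the fit as it was.

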